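# Set the repeat gauge and hold the cloth tensioner open

## Robot

A 6-joint arm with a two-finger parallel gripper is mounted at the origin on the work surface. World frame = base frame: x ahead of the robot, y to its left, z up, the work surface at z = 0. Lengths are in m, angles in rad, forces in N, time in s.
With the tool pointing down it reaches from about 0.425 to 0.95 m from the base axis. Payload 3.5 kg.
Tool frame: the origin (TCP) lies between the finger pads; the fingertips stand 22 mm ahead of it and the grasp point (between the pads) lies 3 mm ahead of it (ctrl.nose_length is the z of the fingertips in the tool frame, in m); z points along the fingers, y is the line along which they close (so a half turn about z gives the same grasp; the last joint's range is limited). The gripper opens to 85 mm and grips with 20 to 120 N. Pads are 22 mm wide; open, the fingers measure 114 mm over their backs; the gripper's body (76 mm by 85 mm) begins 54 mm behind the grasp point. The pads swing forward as they close: fully open they stand 13 mm farther back than shut.
Start: joints at [1.166, 0.286, 1.577, -0, 1.279, -0.15], TCP at [0.17, 0.653, 0.253] pointing down, gripper open.
Joint ranges: [-2.77, 2.77], [-0.9, 2.22], [0.21, 2.48], [-1.53, 4.67], [0.24, 2.81], [-2.84, 2.84]. Speed limits (rad/s): [2.79, 2.79, 3.14, 3.14, 3.14, 3.14].

## Interface

Orientations are given as a unit quaternion [x, y, z, w].
In Python, from plant import ctrl gives the robot as it stands. The module is installed in compiled form; this text tells all that it offers.
- The arm moves only by the tool send_rows, never from a script. Its argument "rows" is text: rows parted by semicolons, each of 7 numbers parted by spaces: the turn, a rotation vector about the tool's x, y, z in shares of 120 degrees (1.0 is 120 degrees), then the shift along the tool's x, y, z in normalised numbers (1 is 1 m), then the opening, from -1 (shut) to 1 (fully open). A call has 1 to 8 rows; each row is the pose to reach, as a shift and turn from the pose commanded when the call began, along the tool's axes at that moment; what a row does not reach only later rows make up. A row lasts 1/8 s, in which the tool goes at most 62.5 mm and 10.7 degrees, less where a joint would pass 70% of its speed; a pose out of reach is approached as far as the arm can. A call with a gripper value outside its range is refused whole. The fingers move at their own pace and stop on an object; "grip_force" is the grip in N (left out, the last holds). Time passes only in rows, so rows that repeat a pose let the fingers close. It gives the time, the measured TCP pose, the force, the opening and the grip force at its end, in the units of the state.
- ctrl.get_state(): the state, without advancing time (a new reading comes with each control period).
- ctrl.read_camera(name): name is "scene" or "top" or "wrist"; returns a dict with "color" (400x640x3 uint8, red, green, blue), "fx", "fy", "cx", "cy" (pixels), "D" ([k1, k2, p1, p2, k3] as OpenCV has them; the pictures are not rectified), "extrinsics" (4x4, takes a point from world to camera coordinates). Camera axes: x right, y down, z forward; pixel columns grow to the right and rows downward; lengths in m; the calibration is good to about 2 mm. A picture is of the moment at which its call begins. There is no depth.
- ctrl.sign_off(): hands the job in; it is judged then, once.
Trained networks look in a picture, given as the dict that the camera call returned (one of the last four; its "shot" number tells which), for a name from the list of things; names that differ only in an ending like _2 or _b are one class to them, and where a whole thing is asked for, a point or a joint stands for the part that bears it (a point fixed in the world has none). Each returns a list of dicts, best first, with "p" (0 to 1); they miss things now and then, are a little off and sometimes report something else, mostly with a low value. They report only what shows in the picture. A call takes as long as a camera call. They do not tell look-alikes from the thing itself.
- ctrl.look_for(picture, target): "position" ([x, y, z] in m, in the coordinates of the camera as it stood for that picture, good to about 4 mm: the middle of the surface that is visible of it).
The state is a dict: "time": time; "qpos": joint angles; "dq": joint speeds; "joint_efforts": joint torques, N m; "eef_pos": TCP position; "tcp_rot": TCP orientation; "contact_force": force on the tool from outside, world axes, zero at the start; "wrist_torque": the same for the moment, N m; "opening": opening from 0.0 (shut) to 1.0 (fully open); "finger_force": force on a finger pad.
Only numpy, scipy, OpenCV 4.12 (cv2) and the standard library are available. Lean on these libraries where they do the work, as an engineer would, in place of code of your own. Each camera call takes 0.05 s, during which the arm holds its last target. There are 200 camera calls.

## Task

Get the cloth feed ready for threading: first draw the slide of the repeat gauge out by its upright post until its little index finger is level with the brass marker, and let go of it there. Then take the long white roller at the end of the sprung tension arm, wind the arm forward against its spring all the way to its stop, and finish holding it there by the roller, without letting go. Leave the other things on the table alone.

Things in the scene. Friction and masses are not known exactly. Their poses are not given: they have to be found in the camera images.
- gauge: Repeat gauge, fixed to the table: grey base strip 320 x 64 x 8 mm, on one half a round aluminium barrel (130 mm long, 30 mm across, top 39 mm above the table), on the other a steel rail (top 16 mm above the table). Origin: centre of the base's underside, on the table. x axis: along the rail from the barrel to the free end, the way the slide is drawn out; z up.
- gauge_slide (a joint): How far the slide is drawn out of the barrel, m: 0 fully in, 0.125 fully out, growing along the gauge's x axis; starts at 0 to 0.02. A spring (10 N/m, 0.5 N at 0) pulls it in, but its brake (3.5 N) is stronger: the slide stays where it is let go and moves either way under about 2 to 6 N.
- gauge_grip (a point): Centre of the top of the slide's upright round steel post: 16 mm across, standing 58 mm up from a dark steel block 36 x 36 mm whose top is 33 mm above the table; the post's top is 91 mm above the table. The post stands in the middle of the slide.
- gauge_index (a point): Tip of the slide's small steel index finger, 4 mm wide, which sticks out sideways (gauge's +y side) from the middle of the slide's block, 28 mm from the rail's centre line and 26 mm above the table. It lies at the same place along the rail as the post's centre.
- marker_tip (a point): Tip of the pointer (3 mm wide) of the brass marker, a fixed block 16 x 32 x 16 mm on the gauge's base, on the index finger's side of the rail; its top is 28 mm above the table. The point's axes are parallel to the gauge's. The slide is set when the index tip and this tip are at the same place along the gauge's x (they then touch or overlap). The slide starts 30 mm or more short of it.
- tensioner: Cloth tensioner, fixed to the table: grey base plate 130 x 90 x 10 mm, upright hanger plate and disc (110 mm across) with a dark pivot body; highest fixed point 155 mm above the table. Origin: centre of the base's underside. x axis: forward, the way the arm is wound; z up. The arm's hinge is parallel to y and passes 100 mm above the origin.
- tension_arm (a joint): Angle of the tension arm, rad: 0 at its back stop (start; leaning 0.61 back from upright, to the tensioner's -x), 1.13 at its forward stop (leaning 0.52 to +x). Its spring always pulls back: about 2.5 N at the roller at the start, 7 N at the forward stop. The arm is a steel plate 22 mm wide, 2 to 12 mm to the +y side of the tensioner's centre, with a short black idler half way along.
- roller: Long white roller at the arm's end, 18 mm across, 60 mm long, along the tensioner's y axis, turning freely on its axle. Origin: middle of its length on its axle, 110 mm from the arm's hinge axis, 42 mm to the tensioner's +y side; 190 mm above the table at the start, 195 mm at the forward stop. One end is at the arm plate, the other has a thin flange 22 mm across. Its own turn means nothing.
- paint_jar: Bystander: closed glass jar, 56 mm across, 65 mm tall, near the gauge's barrel. Origin: centre of its underside.
- brush: Bystander: paint brush, 180 mm long, lying beside the tensioner. Origin: under its middle.
- drink_can: Bystander: drink can, 66 mm across, 115 mm tall, at the right of the table. Origin: centre of its underside.
- tape_roll: Bystander: flat roll of paper tape, 90 mm across, 25 mm tall, between the robot and the two devices. Origin: centre of its underside.
- dye_pot: Bystander: open glass pot, 70 mm across, 50 mm tall, at the left of the table. Origin: centre of its underside.
There are look-alikes about, which are no part of the job. Leave any blue, green or red look-alike of the tensioner alone.

How it is judged:
By the outcome, as a careful person would: the job done as asked, in the order asked, and still so for the second after the job is handed in, while the arm keeps its last pose, push and grip.
It also fails if it takes over 53 s, if anything falls off the work surface, if the arm or the gripper's body presses on something with over 40 N, if the wrist force passes 120 N, or if a joint passes its speed limit or range.

## Working session

There is one attempt and no reset: what is moved stays moved. The work goes in short steps, Python scripts to look and compute and a tool call to move; the robot and the scene stay as the last step left them, time stands still between calls to the robot, and variables do not carry over. Pictures are saved under pics/ and viewed, at most 10 in all, crops included, and the job is handed in when it is done.

Besides the shell and the picture viewer there is one more tool, called after "Call:" as name(argument=value, ...), one argument or row to a line, values as JSON. send_rows: Moves the arm, as the interface text tells. Its arguments: {"type":"object","properties":{"rows":{"type":"string"},"grip_force":{"type":"number"}},"required":["rows"]}

```bash
mkdir -p pics; cat > h.py <<'E'
import numpy as np, cv2
from scipy.spatial.transform import Rotation as R
from plant import ctrl
def cam(n,f=None):
    p=ctrl.read_camera(n)
    if f: cv2.imwrite('pics/'+f,p['color'][:,:,::-1])
    return p
def K(p): return np.array([[p['fx'],0,p['cx']],[0,p['fy'],p['cy']],[0,0,1.]]),np.array(p['D'],float)
def world(p,c):
    E=np.array(p['extrinsics']); return E[:3,:3].T@(np.array(c)-E[:3,3])
def pix(p,X):
    E=np.array(p['extrinsics']);k,d=K(p)
    return cv2.projectPoints(np.atleast_2d(np.array(X,float)),cv2.Rodrigues(E[:3,:3])[0],E[:3,3],k,d)[0][:,0]
def ray_z(p,uv,z):
    k,d=K(p);E=np.array(p['extrinsics'])
    n=cv2.undistortPoints(np.array(uv,float).reshape(-1,1,2),k,d)[:,0]
    dirs=np.c_[n,np.ones(len(n))]@E[:3,:3]; o=-E[:3,:3].T@E[:3,3]
    return o+dirs*((z-o[2])/dirs[:,2])[:,None]
def look(p,t,n=4):
    for r in ctrl.look_for(p,t)[:n]:
        w=world(p,r['position']); print(t,round(r['p'],2),w.round(4),pix(p,w)[0].round(0))
def totool(v):
    s=ctrl.get_state(); return R.from_quat(s['tcp_rot']).inv().apply(v)
E
python3 - <<'E'
from h import *
a=cam('scene','s1.png');b=cam('top','t1.png')
for p in (a,b):
    print('---')
    for t in ['gauge','gauge_slide','gauge_grip','gauge_index','marker_tip','tensioner','tension_arm','roller','paint_jar','brush','drink_can','tape_roll','dye_pot']: look(p,t)
s=ctrl.get_state();print(s)
E
```

```text
---
gauge 0.87 [ 0.5412 -0.2555  0.0174] [266. 267.]
gauge_slide 0.52 [ 0.543  -0.2458  0.0339] [268. 263.]
gauge_grip 0.74 [0.5505 0.1431 0.0875] [344. 188.]
gauge_grip 0.56 [ 0.5417 -0.2454  0.032 ] [268. 263.]
gauge_index 0.43 [ 0.5402 -0.2417  0.0304] [269. 262.]
marker_tip 0.55 [ 0.494  -0.1451  0.0264] [279. 237.]
tensioner 0.82 [0.5478 0.1395 0.0883] [343. 188.]
tensioner 0.69 [0.3442 0.1837 0.0864] [309. 158.]
tensioner 0.68 [0.5744 0.3345 0.0934] [379. 163.]
tension_arm 0.72 [0.5002 0.1768 0.1769] [340. 159.]
tension_arm 0.71 [ 0.6724 -0.0773  0.1789] [333. 226.]
tension_arm 0.64 [0.2866 0.2138 0.1829] [303. 129.]
tension_arm 0.52 [0.5197 0.3612 0.1824] [374. 136.]
roller 0.64 [ 0.6552 -0.0405  0.1984] [337. 212.]
roller 0.57 [0.508  0.4022 0.1979] [378. 126.]
roller 0.4 [0.4886 0.2148 0.1982] [344. 148.]
roller 0.4 [0.2619 0.2505 0.196 ] [304. 120.]
paint_jar 0.84 [ 0.6245 -0.3061  0.0609] [272. 286.]
paint_jar 0.38 [ 0.5392 -0.2403  0.0283] [269. 262.]
brush 0.82 [0.6105 0.0655 0.0154] [343. 221.]
brush 0.67 [0.4997 0.1759 0.1791] [340. 159.]
brush 0.2 [ 0.5415 -0.2428  0.
[... 1426 characters left out ...]
rray([ 1.16600066e+00,  2.86325663e-01,  1.57668792e+00, -2.35170798e-05,
        1.27857627e+00, -1.49996643e-01]), 'dq': array([ 1.07126689e-04, -1.55241654e-03, -2.23318521e-03, -3.10538746e-04,
       -2.26131500e-03, -4.63053022e-05]), 'joint_efforts': array([ 1.10848828e-04, -4.05952549e+01, -2.92930788e+01, -1.40132802e-04,
        5.88201965e-04, -1.54933431e-06]), 'eef_pos': array([0.17010696, 0.65320993, 0.25331429]), 'tcp_rot': array([ 1.27051802e-01,  9.91896083e-01, -1.73684022e-06,  1.12130797e-05]), 'contact_force': array([-0.1100824 ,  0.82439698, -0.66507748]), 'wrist_torque': array([ 0.01171773,  0.05993261, -0.02603904]), 'finger_force': 0.0, 'opening': 0.9969505470187423}
```

View pictures.

```bash
python3 - <<'E'
import cv2
t=cv2.imread('pics/t1.png');s=cv2.imread('pics/s1.png')
cv2.imwrite('pics/tc.png',cv2.resize(t[110:350,140:540],None,fx=2,fy=2,interpolation=cv2.INTER_CUBIC))
cv2.imwrite('pics/sc.png',cv2.resize(s[90:330,150:450],None,fx=2.5,fy=2.5,interpolation=cv2.INTER_CUBIC))
E
```

```text
(no output)
```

View pics/tc.png

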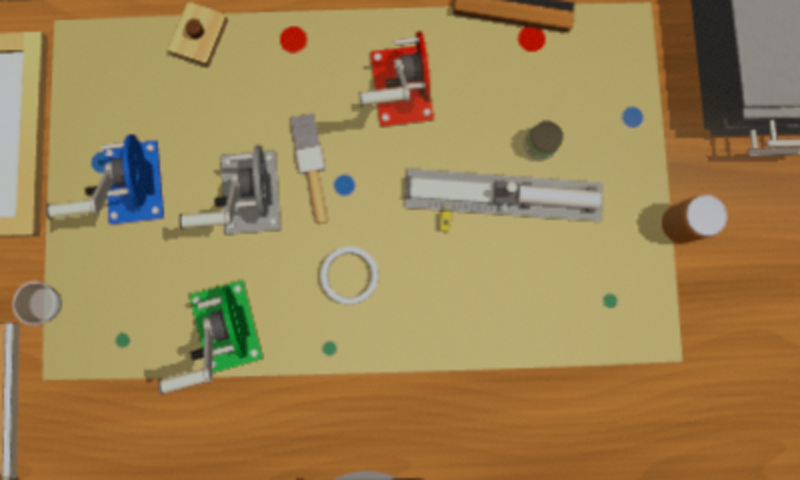

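View pics/sc.png

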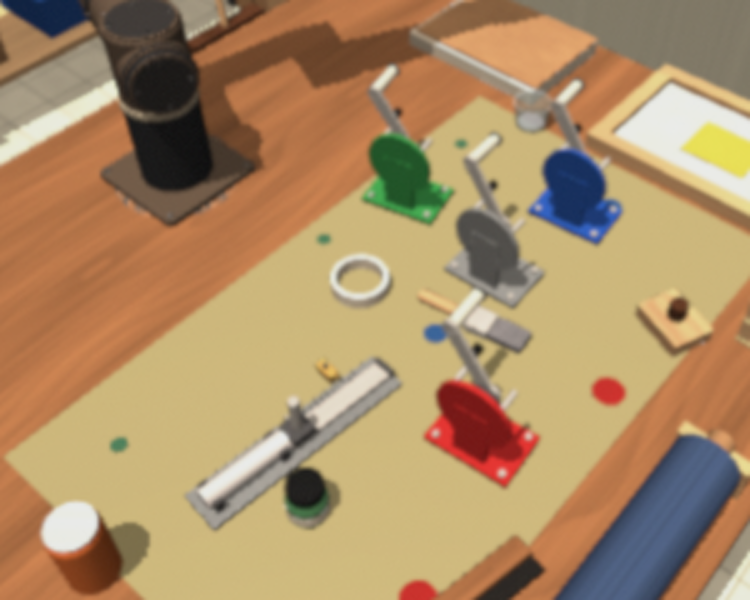

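Candidates for the tensioner, in crop pixels of the top view: grey (250,190), blue (130,180), green (225,325) and red (400,85). The grey one fits the description. There is only one gauge, at (505,195): barrel on the right, rail to the left, post at (510,187), brass marker at (446,220). The slide is therefore drawn towards +y.

```bash
python3 - <<'E'
from h import *
import cv2
t=cv2.imread('pics/t1.png');s=cv2.imread('pics/s1.png')
a=cv2.resize(t[170:240,215:455],None,fx=3.3,fy=3.3,interpolation=cv2.INTER_CUBIC)
b=cv2.resize(s[130:225,300:400],None,fx=3.3,fy=3.3,interpolation=cv2.INTER_CUBIC)
c=cv2.resize(s[225:310,220:330],None,fx=3.3,fy=3.3,interpolation=cv2.INTER_CUBIC)
h=max(b.shape[0],c.shape[0]);o=np.zeros((a.shape[0]+h,800,3),np.uint8)
o[:a.shape[0],:a.shape[1]]=a;o[a.shape[0]:a.shape[0]+b.shape[0],:b.shape[1]]=b;o[a.shape[0]:a.shape[0]+c.shape[0],400:400+c.shape[1]]=c
cv2.imwrite('pics/crop.png',o)
p=cam('top')
f=lambda L:np.array(L)/2+[140,110]
g=ray_z(p,f([(406,168),(603,182),(602,221),(404,207)]),.008);print(g)
print('gauge c',g.mean(0),'ang',[np.degrees(np.arctan2(*(v[[1,0]]))) for v in (g[0]-g[1],g[3]-g[2])],np.linalg.norm(g[0]-g[1]),np.linalg.norm(g[0]-g[3]))
q=ray_z(p,f([(222,154),(275,147),(282,230),(228,234)]),.01);print(q,q.mean(0))
E
```

```text
[[ 0.58505844 -0.08244489  0.008     ]
 [ 0.55255411 -0.40186379  0.008     ]
 [ 0.48901239 -0.39554007  0.008     ]
 [ 0.52150104 -0.0769596   0.008     ]]
gauge c [ 0.5370315  -0.23920209  0.008     ] ang [np.float64(84.1895351421541), np.float64(84.17714079289755)] 0.3210684747867893 0.06379366839053437
[[0.6167481  0.21612668 0.01      ]
 [0.62572985 0.12942435 0.01      ]
 [0.48981839 0.11954318 0.01      ]
 [0.48577021 0.20641604 0.01      ]] [0.55451664 0.16787756 0.01      ]
```

View pics/crop.png

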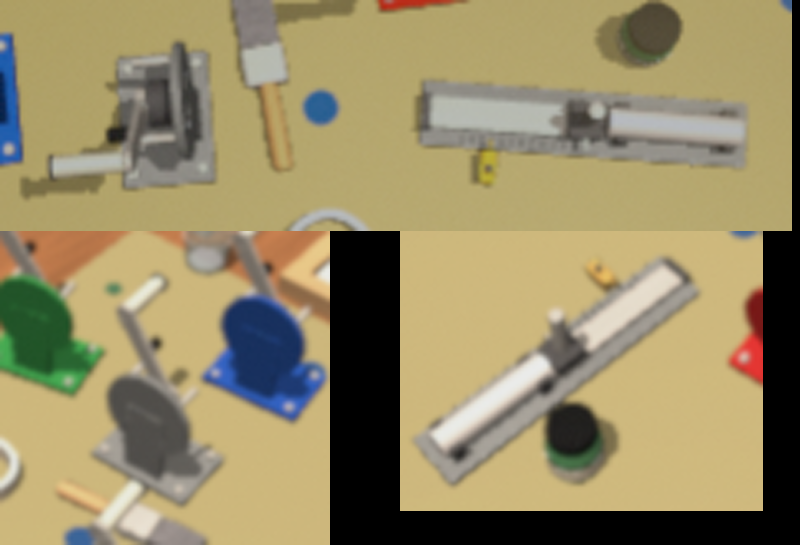

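The crop confirms it: the grey tensioner has its long roller to the left, and the gauge post is at crop (598,110), just left of the barrel, with the marker pointer at (488,150). Next I work out the moves.

```bash
python3 - <<'E'
from h import *
p=cam('top')
post=ray_z(p,[(215+598/3.3,170+110/3.3)],.091)[0]
gx=np.array([.101,.995]);gc=np.array([.537,-.239]);gy=np.array([-.995,.101])
print('post',post,(post[:2]-gc)@gx,(post[:2]-gc)@gy)
m=ray_z(p,[(215+488/3.3,170+150/3.3),(215+487/3.3,170+183/3.3)],.026);print([((v[:2]-gc)@gx,(v[:2]-gc)@gy) for v in m])
s=ctrl.get_state()
for w in [(.5,.3,.31),(post[0],post[1],.20)]: print((totool(np.array(w)-s['eef_pos'])*1000).round())
E
```

```text
post [ 0.53673193 -0.23941263  0.091     ] -0.00043763693355124204 0.00022505074775622138
[(np.float64(0.093643817252977), np.float64(0.03572596170812209)), (np.float64(0.09274319159227178), np.float64(0.06757662428432866))]
[-408. -259.  -57.]
[-580. -771.   53.]
```

The rows are not in the units I measure in: shifts go in shares of 1 m and turns go in shares of 120 degrees. I convert before sending: -408 mm is -0.408, -259 mm is -0.259.

Call:
send_rows(
  rows="0 0 0 -0.408 -0.259 -0.057 1;0 0 0 -0.408 -0.259 -0.057 1;0 0 0 -0.408 -0.259 -0.057 1;0 0 0 -0.408 -0.259 -0.057 1;0 0 0 -0.408 -0.259 -0.057 1;0 0 0 -0.408 -0.259 -0.057 1;0 0 0 -0.408 -0.259 -0.057 1;0 0 0 -0.408 -0.259 -0.057 1",
)

```text
time: 2.5
eef_pos: [0.5011, 0.2977, 0.311]
tcp_rot: [0.128, 0.992, 0.0, 0.0]
contact_force: [0.1, -0.2, 0.9]
opening: 0.999
finger_force: 0.0
```

To row units: -512 mm is -0.512, -172 mm is -0.172, -9 degrees is -0.075.

Call:
send_rows(
  rows="0 0 -0.075 -0.172 -0.512 0.11 1;0 0 -0.075 -0.172 -0.512 0.11 1;0 0 -0.075 -0.172 -0.512 0.11 1;0 0 -0.075 -0.172 -0.512 0.11 1;0 0 -0.075 -0.172 -0.512 0.11 1;0 0 -0.075 -0.172 -0.512 0.11 1;0 0 -0.075 -0.172 -0.512 0.11 1;0 0 -0.075 -0.172 -0.512 0.11 1",
)

```text
time: 3.5
eef_pos: [0.5335, -0.1911, 0.2106]
tcp_rot: [0.049, 0.999, -0.0, 0.001]
contact_force: [1.3, -0.5, -0.5]
opening: 1.006
finger_force: 0.0
```

```bash
python3 - <<'E'
from h import *
p=cam('wrist','w1.png'); print(ctrl.get_state()['eef_pos'])
for t in ['gauge_grip','gauge_index','marker_tip']: look(p,t)
E
```

```text
[ 0.53293487 -0.19762665  0.20879542]
gauge_grip 0.85 [ 0.531  -0.2377  0.0331] [277. 184.]
gauge_index 0.95 [ 0.5315 -0.238   0.0341] [276. 184.]
marker_tip 0.66 [ 0.4954 -0.1369  0.0202] [365. 141.]
```

View pics/w1.png

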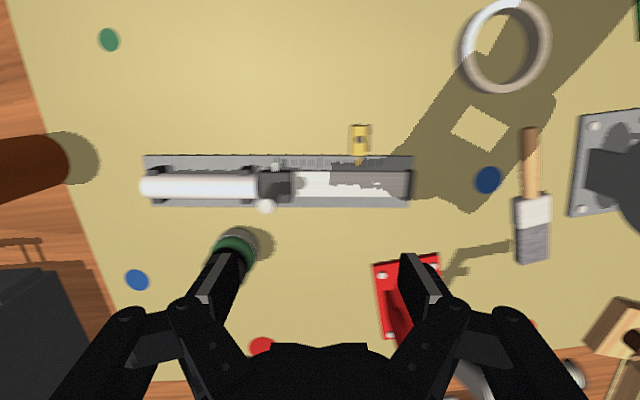

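The wrist picture shows the post top at (265,206), the index finger near (275,165) and the marker pointer tip near (360,164). No grey-arm tensioner is nearby.

```bash
python3 - <<'E'
from h import *
p=cam('wrist','w2.png')
gx=np.array([.101,.995]);gc=np.array([.537,-.239]);gy=np.array([-.995,.101])
F=lambda n,w:print(n,w.round(4),((w[:2]-gc)@gx).round(4),((w[:2]-gc)@gy).round(4))
o=cv2.resize(p['color'][130:225,200:400,::-1],None,fx=4,fy=4,interpolation=cv2.INTER_CUBIC);cv2.imwrite('pics/w2c.png',o)
F('post',ray_z(p,[(265,206)],.091)[0]);F('idx',ray_z(p,[(275,165)],.026)[0]);F('mark',ray_z(p,[(360,164)],.026)[0])
print(ctrl.get_state()['eef_pos'])
E
```

```text
post [ 0.5346 -0.2396  0.091 ] -0.0008 0.0024
idx [ 0.5108 -0.2364  0.026 ] -0.0 0.0263
mark [ 0.519  -0.1432  0.026 ] 0.0936 0.0275
[ 0.53345961 -0.18903093  0.21048353]
```

View pics/w2c.png

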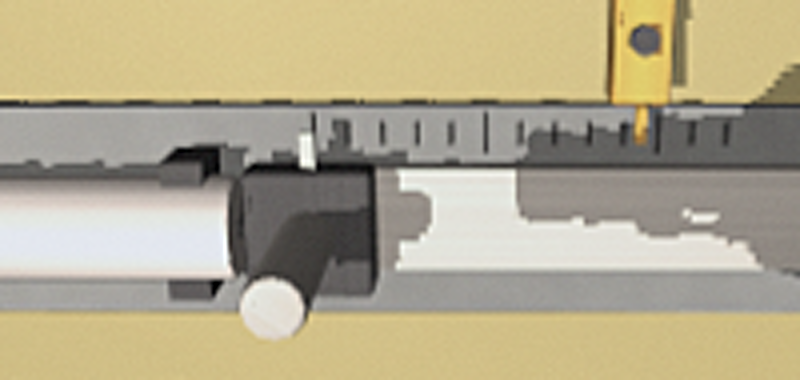

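To row units: 137 mm is 0.137, 110 mm is 0.11.

Call:
send_rows(
  rows="0 0 0 -0.007 -0.047 0.03 1;0 0 0 -0.007 -0.047 0.06 1;0 0 0 -0.007 -0.047 0.11 1;0 0 0 -0.007 -0.047 0.137 1;0 0 0 -0.007 -0.047 0.137 1;0 0 0 -0.007 -0.047 0.137 0",
  grip_force=40,
)

```text
time: 4.5
eef_pos: [0.5373, -0.2361, 0.0754]
tcp_rot: [0.048, 0.999, -0.001, 0.001]
contact_force: [0.2, -0.5, 0.2]
opening: 0.818
finger_force: 0.0
```

```bash
python3 - <<'E'
from h import *
p=cam('wrist'); s=ctrl.get_state();print(s['eef_pos'],s['tcp_rot'],s['opening'],s['finger_force'],s['contact_force'])
cv2.imwrite('pics/w3.png',p['color'][:,:,::-1])
E
```

```text
[ 0.53750172 -0.23658333  0.07593152] [ 0.04822942  0.99883423 -0.0010238   0.0017483 ] 0.7361142824588822 0.0 [0.669461   0.36472748 0.36066114]
```

View pics/w3.png

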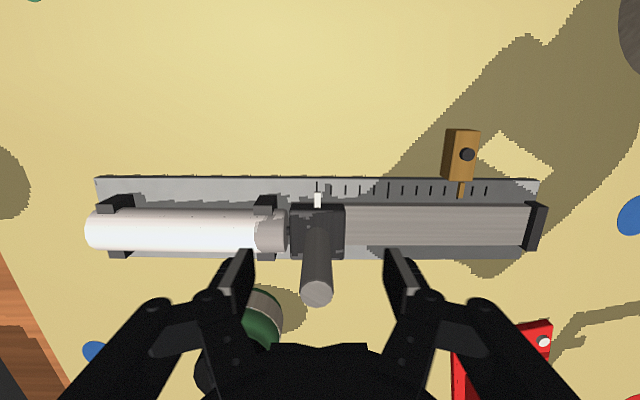

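The post (316,295) stands between the pads; index tip at (318,194), marker tip at (461,197). I close on the post.

Call:
send_rows(
  rows="0 0 0 0 0 0 -1;0 0 0 0 0 0 -1;0 0 0 0 0 0 -1;0 0 0 0 0 0 -1;0 0 0 0 0 0 -1;0 0 0 0 0 0 -1",
  grip_force=40,
)

```text
time: 5.3
eef_pos: [0.5363, -0.2369, 0.0745]
tcp_rot: [0.049, 0.999, -0.0, 0.0]
contact_force: [-1.2, -0.5, 5.4]
opening: 0.174
finger_force: 39.2
```

```bash
python3 - <<'E'
from h import *
p=cam('wrist'); s=ctrl.get_state();print(s['eef_pos'],s['opening'],s['finger_force'],s['contact_force'])
cv2.imwrite('pics/w4.png',cv2.resize(p['color'][160:230,280:490,::-1],None,fx=3.8,fy=3.8,interpolation=cv2.INTER_CUBIC))
gx=np.array([.101,.995])
w=ray_z(p,[(317.5,194),(461,197)],.026);print(w,(w[1]-w[0])[:2]@gx)
E
```

```text
[ 0.53635126 -0.23684683  0.07450037] 0.17119178928586928 39.16656732559204 [-1.19433769 -0.08613428  5.65450429]
[[ 0.50837971 -0.23539526  0.026     ]
 [ 0.51930146 -0.14396607  0.026     ]] 0.09207514207552552
```

View pics/w4.png

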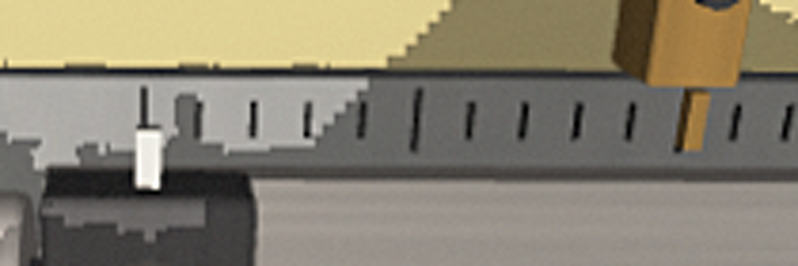

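To row units: 90 mm is 0.09, 85 mm is 0.085.

Call:
send_rows(
  rows="0 0 0 0 0.02 0 -1;0 0 0 0 0.045 0 -1;0 0 0 0 0.07 0 -1;0 0 0 0 0.085 0 -1;0 0 0 0 0.09 0 -1;0 0 0 0 0.09 0 -1;0 0 0 0 0.09 0 -1",
)

```text
time: 6.22
eef_pos: [0.5456, -0.1471, 0.0745]
tcp_rot: [0.049, 0.999, 0.0, 0.001]
contact_force: [-0.4, -1.0, 5.9]
opening: 0.179
finger_force: 40.1
```

```bash
python3 - <<'E'
from h import *
p=cam('wrist'); s=ctrl.get_state();print(s['eef_pos'],s['opening'],s['finger_force'],s['contact_force'])
cv2.imwrite('pics/w5.png',cv2.resize(p['color'][160:230,260:380,::-1],None,fx=6,fy=6,interpolation=cv2.INTER_CUBIC))
w=ray_z(p,[(319,194),(329,194)],.026);print(w)
E
```

```text
[ 0.54562096 -0.14706732  0.07453769] 0.17393195594780234 40.05910813808441 [-0.99511853 -0.51740191  6.0229845 ]
[[ 0.51773903 -0.14461965  0.026     ]
 [ 0.51835493 -0.13833856  0.026     ]]
```

View pics/w5.png

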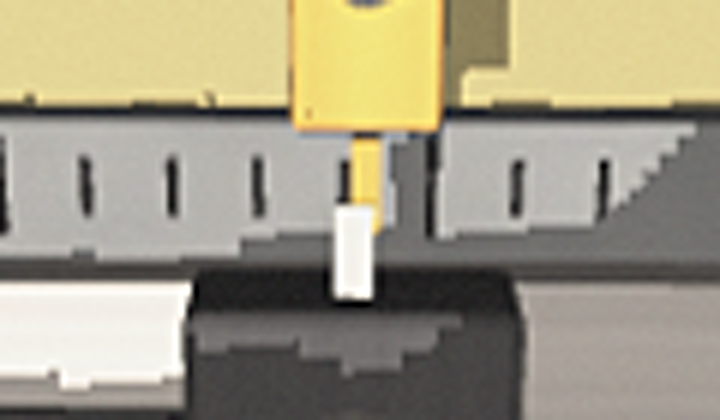

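Pointer centre at x=367 and index finger centre at x=354 in the crop: about 1.4 mm short.

Call:
send_rows(
  rows="0 0 0 0 0.0015 0 -1;0 0 0 0 0.0015 0 -1;0 0 0 0 0.0015 0 -1",
)

```text
time: 6.65
eef_pos: [0.5457, -0.1465, 0.0745]
tcp_rot: [0.049, 0.999, -0.001, 0.001]
contact_force: [-1.4, -3.5, 6.0]
opening: 0.176
finger_force: 40.0
```

```bash
cat >> h.py <<'E'
def edges():
    p=cam('wrist'); c=p['color'].astype(int)
    return p,c
E
python3 - <<'E'
from h import *
p,c=edges(); s=ctrl.get_state();print(s['eef_pos'],s['contact_force'],ctrl.get_state()['time'])
for r in (186,188,190,192,198,202,206): print(r,[tuple(x) for x in c[r,313:327]])
E
```

```text
[ 0.5456645  -0.14649212  0.07453883] [-1.49679985 -3.75832115  6.72653757] 6.7
186 [(np.int64(184), np.int64(181), np.int64(176)), (np.int64(187), np.int64(187), np.int64(182)), (np.int64(180), np.int64(180), np.int64(176)), (np.int64(83), np.int64(86), np.int64(90)), (np.int64(147), np.int64(132), np.int64(110)), (np.int64(255), np.int64(231), np.int64(118)), (np.int64(244), np.int64(221), np.int64(117)), (np.int64(243), np.int64(219), np.int64(118)), (np.int64(243), np.int64(218), np.int64(115)), (np.int64(235), np.int64(209), np.int64(140)), (np.int64(170), np.int64(174), np.int64(181)), (np.int64(94), np.int64(94), np.int64(94)), (np.int64(111), np.int64(110), np.int64(107)), (np.int64(111), np.int64(112), np.int64(108))]
188 [(np.int64(183), np.int64(180), np.int64(176)), (np.int64(190), np.int64(188), np.int64(184)), (np.int64(184), np.int64(183), np.int64(180)), (np.int64(19), np.int64(20), np.int64(27)), (np.int64(132), np.int64(114), np.int64(85)), (np.int64(255), np.int64(236), np.int64(124)), (np.int64(245), np.int64(220), np.int64(119)), (np.int64(243), np.int64(218), np
[... 2872 characters left out ...]
nt64(114)), (np.int64(118), np.int64(117), np.int64(113))]
206 [(np.int64(27), np.int64(27), np.int64(28)), (np.int64(11), np.int64(10), np.int64(11)), (np.int64(122), np.int64(118), np.int64(112)), (np.int64(255), np.int64(255), np.int64(255)), (np.int64(248), np.int64(245), np.int64(239)), (np.int64(245), np.int64(241), np.int64(235)), (np.int64(245), np.int64(243), np.int64(236)), (np.int64(251), np.int64(250), np.int64(243)), (np.int64(255), np.int64(255), np.int64(249)), (np.int64(65), np.int64(62), np.int64(59)), (np.int64(15), np.int64(15), np.int64(16)), (np.int64(25), np.int64(25), np.int64(25)), (np.int64(30), np.int64(29), np.int64(31)), (np.int64(29), np.int64(32), np.int64(30))]
```

To row units: 1 mm is 0.001.

Call:
send_rows(
  rows="0 0 0 0 0.001 0 -1;0 0 0 0 0.001 0 -1;0 0 0 0 0.001 0 -1",
)

```text
time: 7.08
eef_pos: [0.5457, -0.1457, 0.0745]
tcp_rot: [0.049, 0.999, -0.001, 0.001]
contact_force: [-1.2, -4.4, 5.4]
opening: 0.175
finger_force: 40.0
```

```bash
cat >> h.py <<'E'
def align():
    p,c=edges(); g=c.sum(2)
    sub=c[180:194]; br=(sub[:,:,0]-sub[:,:,2]>60)&(sub[:,:,0]>120)
    def cen(m,r0): 
        xs=[(r+r0,np.nonzero(row[300:340])[0]) for r,row in enumerate(m)]
        return [(r,x.min()+300,x.max()+300) for r,x in xs if len(x)]
    print(cen(br,180)[-8:]); wh=c[197:208].min(2)>200; print(cen(wh,197))
    for r in (188,202): print(r,c[r,312:326].mean(1).astype(int))
    return p
E
python3 - <<'E'
from h import *
align(); s=ctrl.get_state();print(s['eef_pos'],s['contact_force'],s['time'])
E
```

```text
[(186, np.int64(316), np.int64(321)), (187, np.int64(316), np.int64(321)), (188, np.int64(316), np.int64(321)), (189, np.int64(316), np.int64(321)), (190, np.int64(316), np.int64(321)), (191, np.int64(316), np.int64(321)), (192, np.int64(316), np.int64(321)), (193, np.int64(316), np.int64(320))]
[(197, np.int64(316), np.int64(321)), (198, np.int64(316), np.int64(321)), (199, np.int64(316), np.int64(321)), (200, np.int64(316), np.int64(321)), (201, np.int64(316), np.int64(321)), (202, np.int64(316), np.int64(321)), (203, np.int64(316), np.int64(321)), (204, np.int64(316), np.int64(321)), (205, np.int64(316), np.int64(321)), (206, np.int64(316), np.int64(321)), (207, np.int64(316), np.int64(321))]
188 [183 186 178  20 108 206 195 193 194 187 177 184 188 193]
202 [109 109  96 144 254 243 239 241 245 249 135 106 115 116]
[ 0.5457385  -0.14571766  0.07452504] [-0.72468495 -4.57651585  6.7050139 ] 7.125
```

Index and pointer agree to about 0.2 mm. I relieve the push, open, and lift clear.

To row units: -130 mm is -0.13, -95 mm is -0.095.

Call:
send_rows(
  rows="0 0 0 0 -0.001 0 -1;0 0 0 0 -0.001 0 0;0 0 0 0 -0.001 0 1;0 0 0 0 -0.001 0 1;0 0 0 0 -0.001 0 1;0 0 0 0 -0.001 -0.04 1;0 0 0 0 -0.001 -0.095 1;0 0 0 0 -0.001 -0.13 1",
)

```text
time: 8.12
eef_pos: [0.5457, -0.1457, 0.2065]
tcp_rot: [0.049, 0.999, -0.001, 0.002]
contact_force: [-0.0, 0.1, 0.9]
opening: 0.998
finger_force: 0.0
```

```bash
python3 - <<'E'
from h import *
p=cam('wrist','w6.png'); s=ctrl.get_state();print(s['eef_pos'],s['opening'],s['time'],s['qpos'])
cv2.imwrite('pics/w6c.png',cv2.resize(p['color'][130:230,240:400,::-1],None,fx=5,fy=5,interpolation=cv2.INTER_CUBIC))
E
```

```text
[ 0.54781034 -0.14660469  0.21155099] 1.000378022410195 8.175 [-4.40427528e-01  8.28928589e-02  1.88988081e+00  1.52709819e-04
  1.15760709e+00 -1.91377899e+00]
```

View pics/w6c.png

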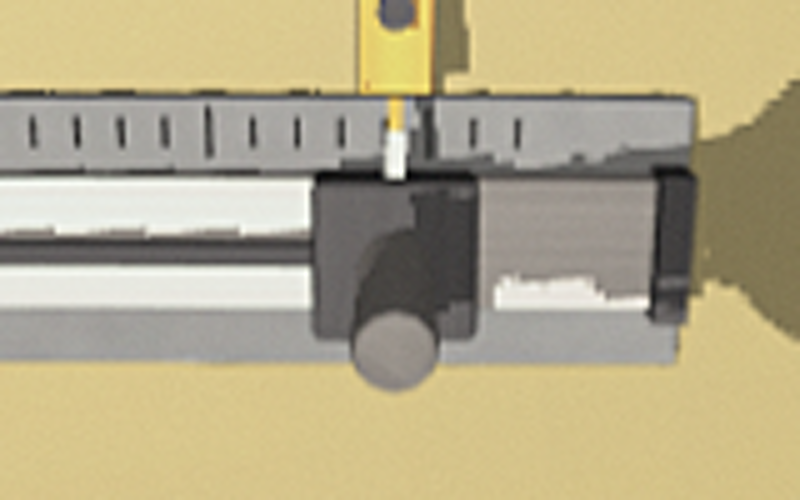

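The gauge is set: pointer at x=397 and finger at x=396 in the crop, with the post free. Next is the grey tensioner.

To row units: 357 mm is 0.357, 350 mm is 0.35, 80 degrees is 0.6667.

Call:
send_rows(
  rows="0 0 0.0833 0 0.01 -0.06 1;0 0 0.1667 0.02 0.06 -0.085 1;0 0 0.25 0.04 0.12 -0.085 1;0 0 0.3333 0.055 0.18 -0.085 1;0 0 0.4167 0.07 0.24 -0.085 1;0 0 0.5 0.085 0.3 -0.085 1;0 0 0.5833 0.093 0.35 -0.085 1;0 0 0.6667 0.093 0.357 -0.085 1",
)

```text
time: 9.18
eef_pos: [0.4862, 0.2216, 0.288]
tcp_rot: [0.671, 0.741, -0.0, -0.0]
contact_force: [0.5, -0.1, 0.2]
opening: 0.999
finger_force: 0.0
```

Call:
send_rows(
  rows="0 0 0 0 0 0 1;0 0 0 0 0 0 1",
)

```text
time: 9.43
eef_pos: [0.4871, 0.2183, 0.2881]
tcp_rot: [0.67, 0.743, -0.0, -0.0]
contact_force: [-0.1, 0.6, -0.0]
opening: 1.0
finger_force: 0.0
```

```bash
python3 - <<'E'
from h import *
p=cam('wrist','w7.png'); s=ctrl.get_state();print(s['eef_pos'],s['tcp_rot'],s['time'],s['qpos'])
for t in ['roller','tensioner','tension_arm']: look(p,t)
q=cam('top');look(q,'roller')
E
```

```text
[0.48725622 0.21805374 0.28824656] [ 6.70003182e-01  7.42358169e-01 -2.91716818e-04  7.23209142e-06] 9.475 [ 2.30775220e-01 -5.33648883e-02  1.88422799e+00 -3.56042300e-04
  1.31120093e+00  1.28496591e-01]
roller 0.84 [0.4879 0.2186 0.1964] [319. 210.]
roller 0.63 [0.2691 0.2401 0.2002] [ 45. 158.]
tensioner 0.92 [0.3333 0.2188 0.1194] [174. 169.]
tensioner 0.78 [ 0.7173 -0.0755  0.0974] [446. 376.]
tensioner 0.76 [0.5381 0.1798 0.119 ] [360. 221.]
tensioner 0.65 [0.5506 0.3596 0.1183] [402.  46.]
tension_arm 0.93 [0.2803 0.2231 0.1934] [ 69. 178.]
tension_arm 0.77 [0.5319 0.3624 0.1624] [395.  28.]
tension_arm 0.56 [ 0.7202 -0.0696  0.1163] [454. 385.]
roller 0.53 [0.4866 0.1914 0.1995] [248. 220.]
roller 0.48 [ 0.6512 -0.042   0.1967] [330. 160.]
roller 0.41 [ 0.4928 -0.1426  0.0225] [363. 221.]
```

View pics/w7.png

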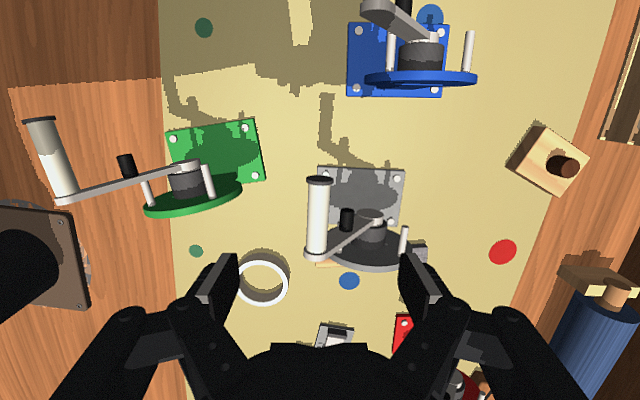

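The grey roller runs from its flange at (320,181) to the arm end at (317,255), and the grey base's left edge from (318,165) to (408,168).

```bash
python3 - <<'E'
from h import *
p=cam('wrist')
r=ray_z(p,[(320,181),(317,255)],.19);print(r,np.degrees(np.arctan2(*(r[0]-r[1])[[1,0]])))
b=ray_z(p,[(318,166),(408,168.5)],.01);print(b,np.degrees(np.arctan2(*(b[1]-b[0])[[1,0]])),np.linalg.norm(b[1]-b[0]))
ax=(r[0]-r[1])/np.linalg.norm(r[0]-r[1])
E
```

```text
[[0.48652719 0.24039813 0.19      ]
 [0.49084555 0.17272594 0.19      ]] 93.65125769938493
[[0.48752688 0.21337561 0.01      ]
 [0.61809304 0.22310298 0.01      ]] 4.260746106128206 0.13092801428166007
```

To row units: 95 mm is 0.095, 75 mm is 0.075, 1.7 degrees is 0.0142.

Call:
send_rows(
  rows="0 0 0.0142 -0.006 0 0.01 1;0 0 0.0142 -0.006 0 0.04 1;0 0 0.0142 -0.006 0 0.075 1;0 0 0.0142 -0.006 0 0.095 1;0 0 0.0142 -0.006 0 0.095 1",
  grip_force=60,
)

```text
time: 10.4
eef_pos: [0.4862, 0.2122, 0.1908]
tcp_rot: [0.682, 0.732, -0.002, -0.001]
contact_force: [1.1, 0.1, 0.3]
opening: 0.998
finger_force: 0.0
```

Call:
send_rows(
  rows="0 0 0 0 0 0 0;0 0 0 0 0 0 -1;0 0 0 0 0 0 -1;0 0 0 0 0 0 -1;0 0 0 0 0 0 -1;0 0 0 0 0 0 -1;0 0 0 0 0 0 -1;0 0 0 0 0 0 -1",
  grip_force=60,
)

```text
time: 11.4
eef_pos: [0.4871, 0.213, 0.1939]
tcp_rot: [0.681, 0.732, -0.001, -0.001]
contact_force: [-5.3, -0.6, 5.8]
opening: 0.19
finger_force: 58.4
```

```bash
python3 - <<'E'
from h import *
p=cam('wrist','w8.png'); s=ctrl.get_state();print(s['eef_pos'],s['tcp_rot'],s['time'],s['contact_force'],s['wrist_torque'],s['opening'],s['finger_force'])
import numpy as np
for t in np.linspace(-.61,.55,13): print(t.round(3),(110*(np.sin(t)+np.sin(.61))).round(1),(-110*(np.cos(t)-np.cos(.61))).round(1))
E
```

```text
[0.48705829 0.21300315 0.19389898] [ 0.68139847  0.73191181 -0.00080846 -0.00075256] 11.45 [-5.90210558  0.05129656  4.42134855] [-0.11217831  0.86043497 -0.11509425] 0.18714611016395277 58.418662548065186
-0.61 0.0 -0.0
-0.513 9.0 -5.7
-0.417 18.5 -10.4
-0.32 28.4 -14.3
-0.223 38.7 -17.1
-0.127 49.1 -19.0
-0.03 59.7 -19.8
0.067 70.3 -19.6
0.163 80.9 -18.4
0.26 91.3 -16.1
0.357 101.4 -12.9
0.453 111.2 -8.7
0.55 120.5 -3.6
```

To row units: 60 mm is 0.06, 38.5 mm is 0.0385.

Call:
send_rows(
  rows="0 0 0 0 0.009 -0.0057 -1;0 0 0 0 0.0185 -0.0104 -1;0 0 0 0 0.0285 -0.0143 -1;0 0 0 0 0.0385 -0.017 -1;0 0 0 0 0.049 -0.019 -1;0 0 0 0 0.06 -0.02 -1;0 0 0 0 0.06 -0.02 -1",
)

```text
time: 12.32
eef_pos: [0.5476, 0.2163, 0.2137]
tcp_rot: [0.681, 0.732, -0.001, 0.0]
contact_force: [-4.8, -4.1, 4.3]
opening: 0.191
finger_force: 58.7
```

To row units: 57 mm is 0.057, 41.5 mm is 0.0415.

Call:
send_rows(
  rows="0 0 0 0 0.0105 0.0003 -1;0 0 0 0 0.021 0.0015 -1;0 0 0 0 0.0315 0.0038 -1;0 0 0 0 0.0415 0.007 -1;0 0 0 0 0.051 0.0113 -1;0 0 0 0 0.057 0.0145 -1;0 0 0 0 0.057 0.0145 -1;0 0 0 0 0.057 0.0145 -1",
)

```text
time: 13.32
eef_pos: [0.6042, 0.2194, 0.1994]
tcp_rot: [0.681, 0.732, -0.002, 0.001]
contact_force: [-3.5, -6.3, 4.1]
opening: 0.185
finger_force: 58.9
```

To row units: 2.6 mm is 0.0026, 1.5 mm is 0.0015.

Call:
send_rows(
  rows="0 0 0 -0.001 0.0013 0.0008 -1;0 0 0 -0.001 0.0026 0.0015 -1;0 0 0 -0.001 0.0026 0.0015 -1;0 0 0 -0.001 0.0026 0.0015 -1",
)

```text
time: 13.82
eef_pos: [0.6047, 0.2194, 0.1991]
tcp_rot: [0.681, 0.732, -0.004, -0.001]
contact_force: [-12.9, -5.1, 11.4]
opening: 0.191
finger_force: 59.6
```

Call:
send_rows(
  rows="0 0 0 0 0 0 -1;0 0 0 0 0 0 -1;0 0 0 0 0 0 -1;0 0 0 0 0 0 -1",
)

```text
time: 14.32
eef_pos: [0.6047, 0.2194, 0.1991]
tcp_rot: [0.681, 0.732, -0.004, -0.001]
contact_force: [-12.1, -4.2, 10.6]
opening: 0.183
finger_force: 59.6
```

```bash
python3 - <<'E'
from h import *
s=ctrl.get_state();print(s['eef_pos'],s['contact_force'],s['opening'],s['finger_force'],s['dq'].round(4))
p=cam('top')
look(p,'roller',2);look(p,'gauge_index',1)
print(ctrl.sign_off())
E
```

```text
[0.60472295 0.21941887 0.19907207] [-12.13092227  -4.21288377  10.55402192] 0.1829994669815135 59.55732822418213 [-0.0009 -0.0009 -0.0011 -0.0009 -0.0011  0.0004]
roller 0.63 [ 0.6534 -0.0414  0.1997] [330. 159.]
roller 0.57 [0.5036 0.3992 0.1975] [174. 216.]
gauge_index 0.52 [ 0.5423 -0.1502  0.0334] [365. 205.]
the job is handed in; nothing more can be done
None
```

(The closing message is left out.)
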